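Free-running check of the herb jar carousel

ROBOT

A 6-joint arm with a two-finger parallel gripper is mounted at the origin on the work surface. World frame = base frame: x ahead of the robot, y to its left, z up, the work surface at z = 0. Lengths are in m, angles in rad, forces in N, time in s.
With the tool pointing down it reaches from about 0.3 to 0.775 m from the base axis. Payload 14.6 kg.
Tool frame: the origin (TCP) lies between the finger pads, 19 mm behind the fingertips; this is the grasp point; z points along the fingers, x is the direction in which the jaws open and shut, and the axes are right-handed (so a half turn about z gives the same grasp; the last joint's range is limited). The gripper opens to 94 mm and grips with 3 to 60 N. Pads are 16 mm wide; open, the fingers measure 119 mm over their backs; the gripper's body (75 mm by 177 mm) begins 78 mm behind the grasp point.
Start: joints at [-1.293, 0.3, 1.521, -0, 1.321, -0.067], TCP at [0.186, -0.518, 0.224] pointing down, gripper open.
Joint ranges: [-3.03, 3.03], [-0.79, 2.21], [0.23, 2.52], [-1.04, 4.18], [0, 3.07], [-2.55, 2.55]. Speed limits (rad/s): [2.22, 2.22, 2.57, 3.14, 3.14, 3.14].

INTERFACE

Orientations are given as [roll, pitch, yaw] about the fixed x, y, z axes, in that order (R = Rz(yaw) Ry(pitch) Rx(roll)).
In Python, from station import ctrl gives the robot as it stands.
- The arm moves only by the tool play_rows, never from a script. Its argument "steps" is a list that holds one entry, the list of rows, each a list of 7 numbers: the shift along the tool's x, y, z in cm, then the turn, a rotation vector about the tool's x, y, z in rad, then the opening, from 0 (shut) to 1 (fully open). In form: [[[x, y, z, ax, ay, az, hand], ...]]. A call has 1 to 20 rows; each row is the pose to reach, as a shift and turn from the pose measured when the call began, along the tool's axes at that moment; what a row does not reach only later rows make up. A row lasts 1/12 s, in which the tool goes at most 41.7 mm and 7.16 degrees, less where a joint would pass 70% of its speed; a pose out of reach is approached as far as the arm can. A call with a gripper value outside its range is refused whole. The fingers move at their own pace and stop on an object; "force" is the grip in N (left out, the last holds). Time passes only in rows, so rows that repeat a pose let the fingers close. It gives the time, the measured TCP pose, the force and the opening at its end, in the units of the state.
- ctrl.get_obs(): the state, without advancing time (a new reading comes with each control period).
- ctrl.camera(name): name is "side" or "top"; returns a dict with "frame" (384x512x3 uint8, blue, green, red), "fovy" (degrees; the focal length in pixels is half the picture's height over the tangent of half this angle, whatever the lens; pixels are square), "cx", "cy" (the principal point, pixels), "D" ([k1, k2, p1, p2, k3] as OpenCV has them; the pictures are not rectified), "world_to_cam" (4x4, takes a point from world to camera coordinates). Camera axes: x right, y up, looking along -z (the intrinsics and any distortion apply to the point x, -y, -z); pixel columns grow to the right and rows downward; lengths in m; the calibration is good to about 2 mm. A picture is of the moment at which its call begins. There is no depth.
- ctrl.hand_in(): hands the job in, once; it reports no verdict.
The state is a dict: "time_s": time; "qpos": joint angles; "joint_vel": joint speeds; "tau": joint torques, N m; "ee_pos": TCP position; "eef_rot": TCP orientation; "force": force on the tool from outside, world axes, zero at the start; "moment": the same for the moment, N m; "grip_width": finger opening in m.
Only numpy, scipy, OpenCV 4.12 (cv2) and the standard library are available. Lean on these libraries where they do the work, as an engineer would, in place of code of your own. Each camera call takes 0.05 s, during which the arm holds its last target. There are 200 camera calls.

TASK

The jar carousel has been refitted and needs its free-running check with the tag reader built into the gripper: push the black upright handle to set the carousel turning, either way round, at about one turn in six seconds (never faster than one in three), and let go. While it coasts, follow the red lid round with the tool, centred over the lid (within 2 cm) with the point between the fingertips about 5 cm above it and without touching the carousel, for at least six seconds on end while it is still clearly turning. Then finish clear of the carousel once it stands still (let it run out or brake it gently by the handle), touching no jar and leaving everything else on the counter alone.

Things in the scene. Friction and masses are not known exactly. Their poses are not given: they have to be found in the camera images.
- carousel: Fixed foot of the jar carousel, a dark steel disc 220 mm across; origin on the counter under the turning axis (z up). It carries the turning plate: aluminium, 320 mm across, its top face 60 mm above the counter, with six stations 60 degrees apart, all 115 mm from the axis: one upright black push handle and five jars clipped in. It is bolted down; its place differs each time.
- turn (a joint): Angle of the turning plate in rad, growing counter-clockwise seen from above; turns freely without stops, any start angle. Plate, handle and jars together have nominally 0.05 kg m2 about the axis (hidden, may differ by a third). The bearing nominally drags with 0.002 N m plus 0.003 N m s/rad: from 1 rad/s it coasts some 10 to 20 s, slowing all the time.
- hub (a point): Point on the turning axis at the plate's top face (60 mm above the counter). The steel hub on it is 35 mm high.
- handle (a point): Centre of the top of the push handle, 210 mm above the counter. Handle: upright black grip 30 mm across, from 110 to 210 mm above the counter, on a thin steel stem; 115 mm from the axis. Above 140 mm nothing else stands on the plate.
- red_lid (a point): Centre of the top of the red lid, 140 mm above the counter, 115 mm from the axis, exactly across the axis from the push handle. The lid is 66 mm across, on an amber jar 72 mm across; the four other jars are the same but with white lids, also 140 mm high. This is the point to follow.
- mortar: Bystander: white open bowl, 120 mm across, 85 mm high; origin at its underside centre. Leave alone.
- bottle: Bystander: amber bottle, 64 mm across, 160 mm high; origin at its underside centre. Leave alone.
- canister: Bystander: white lidded jar, 90 mm across, 120 mm high; origin at its underside centre. Leave alone.
- scoop: Bystander: brass spoon with wooden handle, lying flat, about 200 mm long; origin at its underside, between handle and bowl. Leave alone.
- weight: Bystander: brass weight, 48 mm across, 54 mm high; origin at its underside centre. Leave alone.

How it is judged:
By the outcome, as a careful person would: the job done as asked, in the order asked, and still so for the second after the job is handed in, with the robot touching nothing.
It also fails if it takes over 72 s, if anything falls off the work surface, if the arm or the gripper's body presses on something with over 40 N, if the wrist force passes 120 N, or if a joint passes its speed limit or range.

## Working session

There is one attempt and no reset: what is moved stays moved. The work goes in short steps, Python scripts to look and compute and a tool call to move; the robot and the scene stay as the last step left them, time stands still between calls to the robot, and variables do not carry over. Pictures are saved under pics/ and viewed, about 8 in all and at most 12, crops included, and the job is handed in when it is done.

Besides the shell and the picture viewer there is one more tool, called after ">>>" as name([rows], argument=value, ...), one row to a line, values as JSON. play_rows: Moves the arm, as the interface text tells. Its arguments: {"type":"object","properties":{"steps":{"type":"array"},"force":{"type":"number"}},"required":["steps"]}

```bash
mkdir -p pics; ls; python3 - <<'E'
from station import ctrl
import cv2
print(ctrl.get_obs())
for n in("top","side"):
    c=ctrl.camera(n);cv2.imwrite(f"pics/{n}0.png",c["frame"]);print({k:v for k,v in c.items() if k!="frame"})
E
```

```text
pics
{'time_s': 0.0, 'qpos': array([-1.29261992e+00,  3.00465090e-01,  1.52160006e+00, -2.37642770e-05,
        1.32069156e+00, -6.65941471e-02]), 'joint_vel': array([-0.00020364,  0.00038067, -0.00132786,  0.00169098, -0.00035718,
        0.00154967]), 'tau': array([-2.45291681e-03, -5.31799829e+01, -3.52734232e+01,  7.06996978e-02,
        2.44003697e-02, -9.76359252e-05]), 'ee_pos': array([ 0.18581614, -0.51739768,  0.22368158]), 'eef_rot': array([-3.14153816e+00,  1.16301292e-03, -1.22601985e+00]), 'force': array([-0.15472966, -0.94939334, -0.18620317]), 'moment': array([-0.03539607,  0.00878186, -0.00613255]), 'grip_width': 0.09391067230041607}
{'fovy': 53.78540553227829, 'cx': 258.99459966875446, 'cy': 191.46090477427862, 'D': array([-0.1149333,  0.       ,  0.       ,  0.       ,  0.       ]), 'world_to_cam': array([[ 0.00820693, -0.99954864,  0.02889905, -0.03085242],
       [ 0.98156577,  0.01357115,  0.19064221, -0.54109249],
       [-0.19094836,  0.02680173,  0.98123412, -1.25595357],
       [ 0.        ,  0.        ,  0.        ,  1.        ]])}
{'fovy': 42.17024681760916, 'cx': 255.9218510508482, 'cy': 185.48751018391806, 'D': array([-0.05514042,  0.        ,  0.        ,  0.        ,  0.        ]), 'world_to_cam': array([[ 0.99990191,  0.00871037, -0.01096848, -0.49860783],
       [ 0.00283143,  0.64123502,  0.76733932, -0.1175326 ],
       [ 0.01371718, -0.76729511,  0.64114745, -1.70867574],
       [ 0.        ,  0.        ,  0.        ,  1.        ]])}
```

```bash
python3 -c "
import cv2
f=cv2.imread('pics/top0.png');cv2.imwrite('pics/top0b.png',cv2.resize(f,(800,600)))"
```

```text
(no output)
```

View pics/top0b.png

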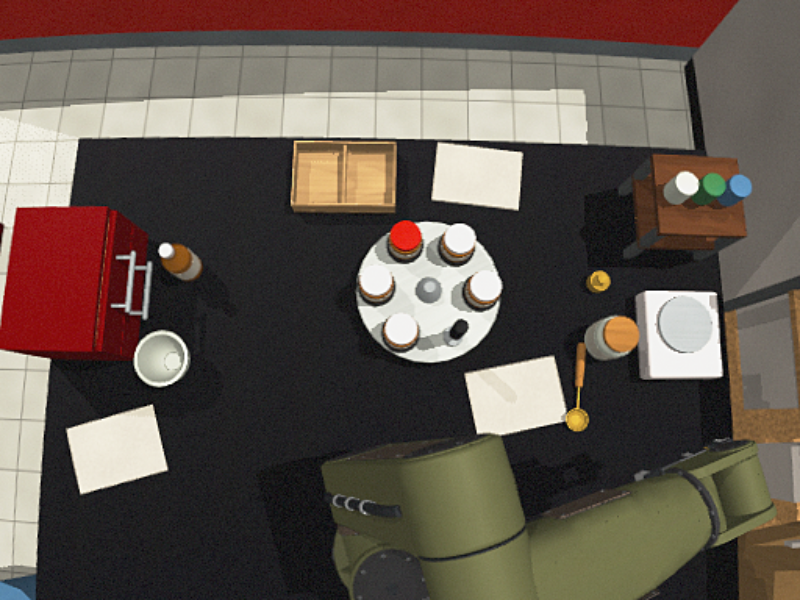

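View pics/side0.png

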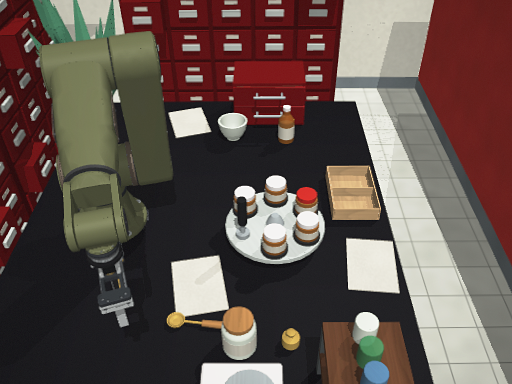

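Top view (800x600): red lid at (405,235), handle top (461,326), hub (429,288). The side view agrees. Enlarging the carousel.

```bash
cat >h.py <<'E'
import numpy as np, cv2
from station import ctrl
def K(c):
    f=192/np.tan(np.radians(c["fovy"]/2)); return np.array([[f,0,c["cx"]],[0,f,c["cy"]],[0,0,1]])
def back(c,uv,z):
    p=cv2.undistortPoints(np.array([[uv]],float),K(c),c["D"])[0,0]
    T=c["world_to_cam"]; R=T[:3,:3]; o=-R.T@T[:3,3]; d=R.T@np.array([p[0],-p[1],-1])
    return (o+d*(z-o[2])/d[2])
def proj(c,P):
    P=np.atleast_2d(P); T=c["world_to_cam"]; X=P@T[:3,:3].T+T[:3,3]
    return cv2.projectPoints(X*[1,-1,-1],np.zeros(3),np.zeros(3),K(c),c["D"])[0][:,0]
def red(c):
    h=cv2.cvtColor(c["frame"],cv2.COLOR_BGR2HSV)
    m=((h[...,0]<8)|(h[...,0]>172))&(h[...,1]>150)&(h[...,2]>60)
    n,l,s,ce=cv2.connectedComponentsWithStats(m.astype(np.uint8))
    return m,l,s,ce
E
python3 - <<'E'
from h import *
c=ctrl.camera("top")
m,l,s,ce=red(c)
for i in range(1,len(s)):
    if s[i,4]>20: print(s[i],ce[i])
print(back(c,(405/1.5625,235/1.5625),.14),back(c,(461/1.5625,326/1.5625),.21),back(c,(429/1.5625,286/1.5625),.095))
cv2.imwrite("pics/crop.png",cv2.resize(c["frame"][135:240,220:330],None,fx=5.5,fy=5.5,interpolation=cv2.INTER_CUBIC))
E
```

```text
[    0     0   472    30 10326] [240.8858222   10.76244432]
[   0  132   95   99 7392] [ 44.46347403 179.99472403]
[249 141  21  20 307] [259.01954397 150.34527687]
[ 84 174   8  25 137] [ 87.5620438 186.2919708]
[ 0.66219523 -0.02205867  0.14      ] [ 0.45944117 -0.1298603   0.21      ] [ 0.56268958 -0.07584487  0.095     ]
```

View pics/crop.png

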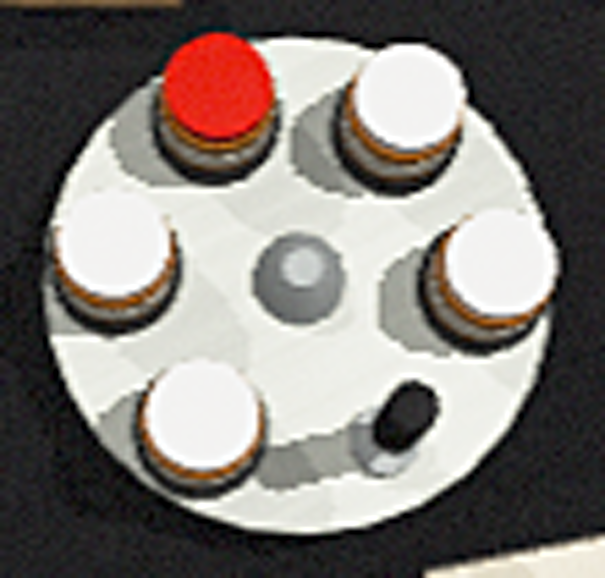

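The crop shows the lid tops at (217,85) red and (408,97), (499,263), (203,413), (113,244) white. The handle top is at about (414,402).

```bash
cat >>h.py <<'E'
def fit(c,uvs,offs,zs,x0):
    from scipy.optimize import least_squares
    def mod(x): return np.array([[x[0]+.115*np.cos(x[2]+o),x[1]+.115*np.sin(x[2]+o),z] for o,z in zip(offs,zs)])
    r=least_squares(lambda x:(proj(c,mod(x))-uvs).ravel(),x0); return r.x,r.fun
E
python3 - <<'E'
from h import *
c=ctrl.camera("top")
uv=np.array([(217,85),(408,97),(499,263),(203,413),(113,244),(414,402)])/5.5+[220,135]-.4
o=np.radians([0,-60,-120,120,60,180])
x,f=fit(c,uv,o,[.14]*5+[.21],[.56,-.076,.5]);print(x,f.reshape(-1,2).round(2))
h=x[:2]-.115*np.array([np.cos(x[2]),np.sin(x[2])]);print("handle",h, "lid",x[:2]+.115*np.array([np.cos(x[2]),np.sin(x[2])]),np.hypot(*x[:2]))
# all other objects rough
for n,p,z in(("canister",(620,335),.12),("weight",(598,278),.05),("scoop",(578,420),.02)): print(n,back(c,np.array(p)/1.5625,z))
E
```

```text
[ 0.56177931 -0.0755041   0.4890487 ] [[-0.03  0.02]
 [ 0.   -0.4 ]
 [ 0.29 -0.33]
 [-0.15  0.24]
 [-0.16 -0.3 ]
 [ 0.06  0.68]]
handle [ 0.46025959 -0.12952953] lid [ 0.66329903 -0.02147868] 0.5668305395380394
canister [ 0.45690928 -0.48204519  0.12      ]
weight [ 0.59720538 -0.46613304  0.05      ]
scoop [ 0.27826499 -0.41511323  0.02      ]
```

>>> play_rows([
  [[-4, -7, 0, 0, 0, -0.2, 0], [-7, -12, 0, 0, 0, -0.35, 0], [-10, -17, 0, 0, 0, -0.5, 0], [-12, -21, 0, 0, 0, -0.62, 0], [-14, -25, 0, 0, 0, -0.74, 0], [-16, -28, 0, 0, 0, -0.86, 0], [-18, -31, 1, 0, 0, -0.97, 0], [-19.5, -34, 2, 0, 0, -1.08, 0], [-21, -36.5, 3, 0, 0, -1.17, 0], [-22, -38.5, 3.8, 0, 0, -1.226, 0], [-22.2, -38.9, 3.9, 0, 0, -1.226, 0], [-22.2, -38.9, 3.9, 0, 0, -1.226, 0], [-22.2, -38.9, 3.9, 0, 0, -1.226, 0], [-22.2, -38.9, 3.9, 0, 0, -1.226, 0]],
], force=20)

```text
time_s: 1.37
ee_pos: [0.4767, -0.1774, 0.1851]
eef_rot: [-3.141, 0.0, 0.0]
force: [-0.2, 0.1, 0.4]
grip_width: 0.0042
```

```bash
python3 - <<'E'
from h import *
o=ctrl.get_obs();print(o)
a=ctrl.camera("side");b=ctrl.camera("top")
cv2.imwrite("pics/p1.png",np.hstack([cv2.resize(a["frame"][150:290,190:350],None,fx=2.5,fy=2.5),cv2.resize(b["frame"][130:270,210:370],None,fx=2.5,fy=2.5)]))
E
```

```text
{'time_s': 1.3667, 'qpos': array([-4.28433509e-01,  2.45150563e-01,  1.68526242e+00,  3.82822370e-04,
        1.21183098e+00, -4.28599632e-01]), 'joint_vel': array([-0.02298344, -0.01057683,  0.00209873,  0.00039156, -0.00110568,
       -0.00182231]), 'tau': array([ 1.72749627e+00, -4.74384856e+01, -3.35447466e+01,  1.10111351e-01,
        2.61719723e-02,  5.92814013e-02]), 'ee_pos': array([ 0.4766657 , -0.17736989,  0.18511597]), 'eef_rot': array([-3.14099604e+00,  4.43499293e-04,  3.16513609e-05]), 'force': array([-0.23708205,  0.08246853,  0.42427126]), 'moment': array([-0.05350683, -0.04288565, -0.01876475]), 'grip_width': 0.004200486193544302}
```

View pics/p1.png

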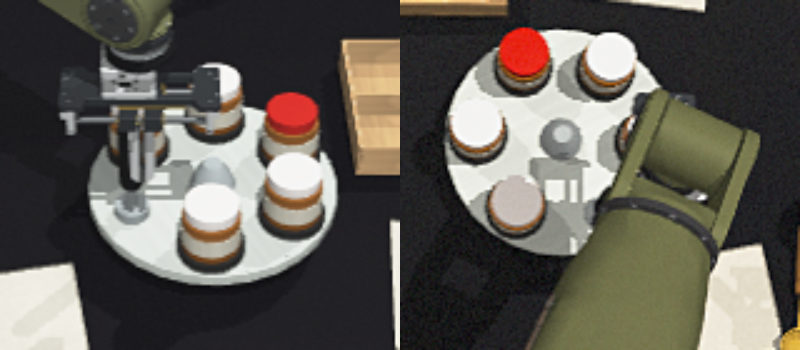

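```bash
python3 - <<'E'
from h import *
ax=np.array([.5618,-.0755]);p0=ctrl.get_obs()["ee_pos"]
ph=np.radians(222);w=0
for i in range(1,17):
    w2=min(1.05,i/12*1.05);ph-=(w+w2)/2/12;w=w2
    p=ax+.115*np.array([np.cos(ph),np.sin(ph)])-[0,.025]
    d=(p-p0[:2])*100;print([round(d[0],1),round(-d[1],1)],round(np.degrees(ph)),end=" ")
E
```

```text
[np.float64(-0.0), np.float64(-0.1)] 222 [np.float64(-0.1), np.float64(-0.2)] 221 [np.float64(-0.3), np.float64(-0.3)] 220 [np.float64(-0.4), np.float64(-0.6)] 219 [np.float64(-0.7), np.float64(-0.9)] 217 [np.float64(-0.9), np.float64(-1.2)] 214 [np.float64(-1.2), np.float64(-1.7)] 212 [np.float64(-1.6), np.float64(-2.2)] 209 [np.float64(-1.9), np.float64(-2.9)] 205 [np.float64(-2.2), np.float64(-3.6)] 201 [np.float64(-2.5), np.float64(-4.4)] 197 [np.float64(-2.7), np.float64(-5.4)] 192 [np.float64(-2.9), np.float64(-6.4)] 187 [np.float64(-3.0), np.float64(-7.4)] 182 [np.float64(-2.9), np.float64(-8.4)] 177 [np.float64(-2.8), np.float64(-9.4)] 172
```

>>> play_rows([
  [[-0.2, -0.2, 0, 0, 0, 0, 0], [-0.4, -0.5, 0, 0, 0, 0, 0], [-0.6, -0.8, 0, 0, 0, 0, 0], [-0.8, -1.0, 0, 0, 0, 0, 0], [-0.8, -1.0, 0, 0, 0, 0, 0], [-0.8, -1.0, 0, 0, 0, 0, 0]],
])

```text
time_s: 1.97
ee_pos: [0.4684, -0.1679, 0.1856]
eef_rot: [-3.141, -0.0, -0.001]
force: [-0.2, 0.8, -0.7]
grip_width: 0.0005
```

```bash
python3 - <<'E'
from h import *
ax=np.array([.5618,-.0755]);p0=ctrl.get_obs()["ee_pos"];print(ctrl.get_obs()["force"],p0)
ph=np.radians(215.5);w=0
for i in range(1,18):
    w2=min(1.08,i/12*1.08);ph-=(w+w2)/2/12;w=w2
    p=ax+.115*np.array([np.cos(ph),np.sin(ph)])-[0,.025]
    d=(p-p0[:2])*100;print([float(round(d[0],1)),float(round(-d[1],1))],round(np.degrees(ph)),end=" ")
E
```

```text
[-0.16764929  0.75837868 -0.65011253] [ 0.46837859 -0.16794669  0.18559994]
[-0.0, -0.1] 215 [-0.1, -0.2] 215 [-0.2, -0.4] 214 [-0.4, -0.6] 212 [-0.6, -1.0] 210 [-0.8, -1.4] 208 [-1.1, -1.9] 205 [-1.3, -2.5] 202 [-1.6, -3.2] 198 [-1.8, -4.0] 194 [-2.0, -4.8] 190 [-2.1, -5.8] 185 [-2.2, -6.9] 179 [-2.1, -7.9] 174 [-2.0, -8.9] 169 [-1.7, -9.9] 164 [-1.4, -10.9] 159
```

>>> play_rows([
  [[0, -0.1, 0, 0, 0, 0, 0], [-0.1, -0.2, 0, 0, 0, 0, 0], [-0.2, -0.4, 0, 0, 0, 0, 0], [-0.4, -0.6, 0, 0, 0, 0, 0], [-0.6, -1.0, 0, 0, 0, 0, 0], [-0.8, -1.4, 0, 0, 0, 0, 0], [-1.1, -1.9, 0, 0, 0, 0, 0], [-1.3, -2.5, 0, 0, 0, 0, 0], [-1.6, -3.2, 0, 0, 0, 0, 0], [-1.8, -4.0, 0, 0, 0, 0, 0], [-2.0, -4.8, 0, 0, 0, 0, 0], [-2.1, -5.8, 0, 0, 0, 0, 0], [-2.2, -6.9, 0, 0, 0, 0, 0], [-2.1, -7.9, 0, 0, 0, 0, 0], [-2.0, -8.9, 0, 0, 0, 0, 0], [-1.7, -9.9, 0, 0, 0, 0, 0], [-1.4, -10.9, 0, 0, 0, 0, 0], [-1.2, -10.0, 0, 0, 0, 0, 0], [0.5, -9.0, -0.5, 0, 0, 0, 0.3], [3, -8.5, -1, 0, 0, 0, 0.6]],
])

```text
time_s: 3.63
ee_pos: [0.4986, -0.0836, 0.1959]
eef_rot: [-3.142, -0.0, -0.001]
force: [0.8, 0.0, -0.1]
grip_width: 0.0104
```

```bash
python3 - <<'E'
from h import *
o=ctrl.get_obs();print(o["time_s"],o["ee_pos"],o["force"])
for i in range(4):
  for n in("side","top"):
    t=ctrl.get_obs()["time_s"];c=ctrl.camera(n);m,l,s,ce=red(c)
    if n=="top" : cv2.imwrite(f"pics/t{i}.png",c["frame"])
    for k in range(1,len(s)):
        P=back(c,ce[k],.138)
        if s[k,4]>40 and abs(np.hypot(P[0]-.5618,P[1]+.0755)-.115)<.03: print(n,round(t,3),s[k],P[:2].round(4),np.degrees(np.arctan2(P[1]+.0755,P[0]-.5618)).round(1))
E
```

```text
3.6333 [ 0.49860812 -0.08362802  0.19588971] [ 0.84197653  0.00818631 -0.12669454]
side 3.633 [294 214  22  19 329] [ 0.6462 -0.1608] -45.3
top 3.683 [290 147  21  19 263] [ 0.6471 -0.16  ] -44.7
side 3.733 [291 216  22  19 329] [ 0.637  -0.1699] -51.4
top 3.783 [293 150  20  18 258] [ 0.6379 -0.1675] -50.4
side 3.833 [288 218  22  19 330] [ 0.6274 -0.1784] -57.5
top 3.883 [295 153  21  16 235] [ 0.6304 -0.1749] -55.4
side 3.933 [284 220  23  19 337] [ 0.6165 -0.1854] -63.5
top 3.983 [297 157  21  15 180] [ 0.6228 -0.1833] -60.5
```

```bash
cat >>h.py <<'E'
AX=np.array([.5618,-.0755])
def plan(tref,th,w,nb,n=20,a0=.04,a1=.06):
    """th,w signed (CW negative) at tref; nb rows of blending"""
    o=ctrl.get_obs();t0=o["time_s"];p0=o["ee_pos"];print("t0",t0,p0,o["eef_rot"])
    T=t0+np.arange(0,n+1)/12;ts=np.arange(0,T[-1]-tref+.005,.005);A=[];v=w;x=th
    for _ in ts: A.append(x);x+=v*.005;v+=.005*(a0+a1*abs(v))
    th_=np.interp(T-tref,ts,A)
    L=AX+.115*np.c_[np.cos(th_),np.sin(th_)]
    e=p0[:2]-L[0];print("err now cm",e*100,"lid deg",np.degrees(th_[0]),"w end",v)
    R=cv2.Rodrigues
    for i in range(1,n+1):
        s=min(1,i/nb) ;s=s*s*(3-2*s);p=L[i]*s+(p0[:2])*(1-s)
        d=(p-p0[:2])*100;print([float(round(d[0],1)),float(round(-d[1],1))],end=" ")
    print("z",round((p0[2]-.196)*100,1))
E
python3 - <<'E'
from h import *
plan(3.783,np.radians(-53),-1.07,7)
E
```

```text
t0 4.0333 [ 0.49801908 -0.08286439  0.19557807] [-3.14129952e+00 -2.00216708e-04 -1.39644867e-03]
err now cm [-10.65579029   9.93835874] lid deg -68.16260501667328 w end -0.8805385828595428
[0.5, 0.6] [1.7, 2.1] [3.1, 4.2] [4.1, 6.5] [4.7, 8.6] [4.6, 10.1] [4.0, 10.5] [3.1, 10.3] [2.2, 10.0] [1.3, 9.6] [0.5, 9.2] [-0.2, 8.7] [-1.0, 8.1] [-1.6, 7.5] [-2.2, 6.9] [-2.8, 6.2] [-3.3, 5.5] [-3.7, 4.8] [-4.1, 4.0] [-4.4, 3.2] z -0.0
```

>>> play_rows([
  [[0.5, 0.6, 0, 0, 0, 0, 1], [1.7, 2.1, 0, 0, 0, 0, 1], [3.1, 4.2, 0, 0, 0, 0, 1], [4.1, 6.5, 0, 0, 0, 0, 1], [4.7, 8.6, 0, 0, 0, 0, 1], [4.6, 10.1, 0, 0, 0, 0, 1], [4.0, 10.5, 0, 0, 0, 0, 1], [3.1, 10.3, 0, 0, 0, 0, 1], [2.2, 10.0, 0, 0, 0, 0, 1], [1.3, 9.6, 0, 0, 0, 0, 1], [0.5, 9.2, 0, 0, 0, 0, 1], [-0.2, 8.7, 0, 0, 0, 0, 1]],
])

```text
time_s: 5.03
ee_pos: [0.495, -0.1694, 0.1957]
eef_rot: [-3.141, -0.0, -0.001]
force: [0.4, -0.5, 0.0]
grip_width: 0.094
```

```bash
cat >>h.py <<'E'
def look(name,tag):
    t=ctrl.get_obs()["time_s"];c=ctrl.camera(name);m,l,s,ce=red(c);cv2.imwrite(f"pics/{tag}.png",c["frame"])
    for k in range(1,len(s)):
        P=back(c,ce[k],.14)
        if s[k,4]>30 and abs(np.hypot(*(P[:2]-AX))-.115)<.04:
            # outline points of lid top, for bias-free model compare: predicted lid bbox for theta by fit
            print(name,round(t,3),s[k],P[:2].round(4),end=" ");best(c,l,k)
def best(c,l,k):
    """theta for which the filled projected lid best covers the red blob (IoU)"""
    ys,xs=np.where(l==k);a=np.linspace(0,2*np.pi,40);r=[]
    P0=back(c,(xs.mean(),ys.mean()),.14)[:2]-AX;g=np.arctan2(P0[1],P0[0])
    for th in g+np.radians(np.arange(-15,15.1,.5)):
        q=AX+.115*np.array([np.cos(th),np.sin(th)])
        pts=np.vstack([proj(c,np.c_[q[0]+.033*np.cos(a),q[1]+.033*np.sin(a),np.full(40,z)]) for z in(.14,.122)])
        M=np.zeros((384*4,512*4),np.uint8);cv2.fillConvexPoly(M,cv2.convexHull(np.round(pts*4+1.5).astype(np.int32)),1)
        B=np.kron((l==k)[150:300,200:350],np.ones((4,4)))>0;m=M[600:1200,800:1400]>0
        r.append(((B&m).sum()/(B|m).sum(),th))
    v,th=max(r);q=AX+.115*np.array([np.cos(th),np.sin(th)]);print("IoU %.2f theta %.1f"%(v,np.degrees(th)),q.round(4))
E
python3 - <<'E'
from h import *
look("side","s4"); print(ctrl.get_obs()["force"]); look("top","t4")
plan(3.783,np.radians(-53),-1.07,1)
E
```

```text
side 5.033 [241 217  22  20 331] [ 0.4886 -0.1765] IoU 0.88 theta -129.5 [ 0.4887 -0.1643]
[0.46651184 0.22470611 1.033951  ]
t0 5.1333 [ 0.49513438 -0.16911725  0.19588819] [-3.14136740e+00 -4.91538348e-04 -8.98510470e-04]
err now cm [ 0.80239666 -0.61731778] lid deg -130.5020075043283 w end -0.7817055789841735
[-1.5, -1.2] [-2.1, -1.9] [-2.6, -2.6] [-3.1, -3.3] [-3.5, -4.0] [-3.9, -4.8] [-4.2, -5.6] [-4.4, -6.4] [-4.6, -7.2] [-4.8, -8.0] [-4.8, -8.8] [-4.8, -9.6] [-4.8, -10.4] [-4.7, -11.2] [-4.5, -12.0] [-4.3, -12.8] [-4.1, -13.5] [-3.8, -14.2] [-3.4, -14.9] [-3.0, -15.5] z -0.0
```

View pics/s4.png

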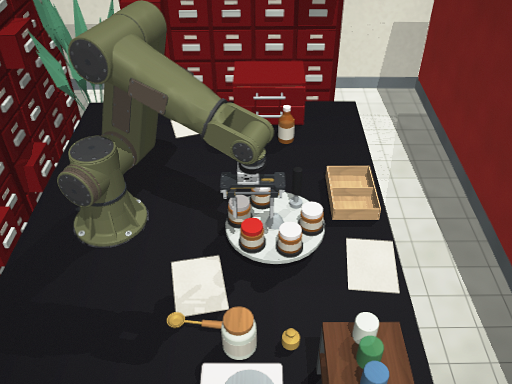

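At (252,230) the lid is about 5° (1 cm) ahead of my prediction, so I'm updating the phase and rate.

```bash
python3 - <<'E'
from h import *
plan(5.033,np.radians(-129.2),-1.025,2,a0=.03,a1=.055)
E
```

```text
t0 5.1333 [ 0.49513438 -0.16911725  0.19588819] [-3.14136740e+00 -4.91538348e-04 -8.98510470e-04]
err now cm [ 1.4746435  -1.23948557] lid deg -135.0668191296878 w end -0.8789112672688493
[-1.1, -1.0] [-2.7, -2.7] [-3.2, -3.5] [-3.7, -4.4] [-4.1, -5.2] [-4.4, -6.1] [-4.6, -7.0] [-4.7, -7.9] [-4.8, -8.8] [-4.8, -9.7] [-4.8, -10.6] [-4.6, -11.5] [-4.4, -12.4] [-4.2, -13.2] [-3.8, -14.1] [-3.4, -14.8] [-3.0, -15.6] [-2.5, -16.3] [-2.0, -17.0] [-1.4, -17.6] z -0.0
```

>>> play_rows([
  [[-1.8, -1.6, 0, 0, 0, 0, 1], [-2.7, -2.7, 0, 0, 0, 0, 1], [-3.2, -3.5, 0, 0, 0, 0, 1], [-3.7, -4.4, 0, 0, 0, 0, 1], [-4.1, -5.2, 0, 0, 0, 0, 1], [-4.4, -6.1, 0, 0, 0, 0, 1], [-4.6, -7.0, 0, 0, 0, 0, 1], [-4.7, -7.9, 0, 0, 0, 0, 1], [-4.8, -8.8, 0, 0, 0, 0, 1], [-4.8, -9.7, 0, 0, 0, 0, 1], [-4.8, -10.6, 0, 0, 0, 0, 1], [-4.6, -11.5, 0, 0, 0, 0, 1], [-4.4, -12.4, 0, 0, 0, 0, 1], [-4.2, -13.2, 0, 0, 0, 0, 1]],
])

```text
time_s: 6.3
ee_pos: [0.4535, -0.0361, 0.1959]
eef_rot: [-3.141, -0.001, -0.001]
force: [0.6, 0.5, -0.3]
grip_width: 0.0943
```

```bash
python3 - <<'E'
from h import *
look("side","s5"); o=ctrl.get_obs()
plan(5.033,np.radians(-129.2),-1.025,2,a0=.03,a1=.055)
f=cv2.imread("pics/s5.png");cv2.imwrite("pics/s5b.png",cv2.resize(f[140:280,190:360],None,fx=4,fy=4))
E
```

```text
side 6.3 [230 190  21  18 293] [ 0.4513 -0.049 ] IoU 0.89 theta 161.5 [ 0.4527 -0.039 ]
t0 6.35 [ 0.45374321 -0.03530203  0.19588302] [-3.14107145e+00 -5.69859481e-04 -3.52042839e-04]
err now cm [-0.17110711 -0.35694546] lid deg -202.3700024542349 w end -0.7868264145823188
[0.3, -0.6] [1.0, -1.9] [1.4, -2.6] [1.9, -3.3] [2.5, -3.9] [3.1, -4.5] [3.8, -5.1] [4.4, -5.6] [5.1, -6.0] [5.9, -6.4] [6.6, -6.7] [7.4, -7.0] [8.1, -7.2] [8.9, -7.3] [9.7, -7.4] [10.5, -7.5] [11.2, -7.5] [12.0, -7.4] [12.8, -7.3] [13.5, -7.2] z -0.0
```

View pics/s5b.png

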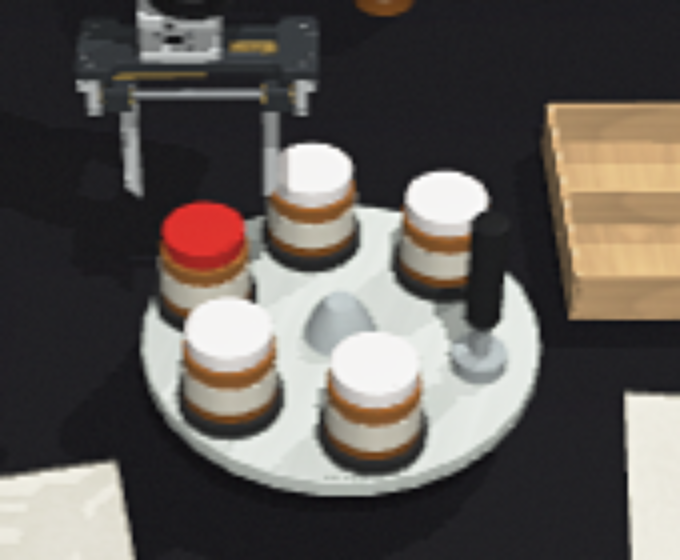

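The red lid is centred under the jaws at crop (204,235), and the measured phase is within about 1° of the prediction.

```bash
python3 - <<'E'
from h import *
plan(6.3,np.radians(-199),-.91,2,a0=.035,a1=.06)
E
```

```text
t0 6.35 [ 0.45374321 -0.03530203  0.19588302] [-3.14107145e+00 -5.69859481e-04 -3.52042839e-04]
err now cm [-0.11333756 -0.21385722] lid deg -201.60118717117717 w end -0.7631486188180951
[0.2, -0.5] [0.9, -1.8] [1.3, -2.5] [1.8, -3.2] [2.4, -3.8] [3.0, -4.4] [3.6, -4.9] [4.2, -5.4] [4.9, -5.8] [5.6, -6.2] [6.3, -6.6] [7.1, -6.9] [7.8, -7.1] [8.6, -7.3] [9.3, -7.4] [10.1, -7.5] [10.8, -7.5] [11.6, -7.5] [12.3, -7.4] [13.0, -7.3] z -0.0
```

>>> play_rows([
  [[0.4, -0.9, 0, 0, 0, 0, 1], [0.9, -1.8, 0, 0, 0, 0, 1], [1.3, -2.5, 0, 0, 0, 0, 1], [1.8, -3.2, 0, 0, 0, 0, 1], [2.4, -3.8, 0, 0, 0, 0, 1], [3.0, -4.4, 0, 0, 0, 0, 1], [3.6, -4.9, 0, 0, 0, 0, 1], [4.2, -5.4, 0, 0, 0, 0, 1], [4.9, -5.8, 0, 0, 0, 0, 1], [5.6, -6.2, 0, 0, 0, 0, 1], [6.3, -6.6, 0, 0, 0, 0, 1], [7.1, -6.9, 0, 0, 0, 0, 1], [7.8, -7.1, 0, 0, 0, 0, 1], [8.6, -7.3, 0, 0, 0, 0, 1], [9.3, -7.4, 0, 0, 0, 0, 1], [10.1, -7.5, 0, 0, 0, 0, 1]],
])

```text
time_s: 7.68
ee_pos: [0.5555, 0.0397, 0.1959]
eef_rot: [-3.141, -0.001, -0.0]
force: [-1.0, -0.5, 0.2]
grip_width: 0.094
```

```bash
python3 - <<'E'
from h import *
look("side","s6"); o=ctrl.get_obs()
plan(6.3,np.radians(-199),-.91,2,a0=.035,a1=.06)
E
```

```text
side 7.683 [262 175  21  16 270] [0.5533 0.028 ] IoU 0.91 theta 93.7 [0.5544 0.0393]
t0 7.7333 [0.55639431 0.03973488 0.19588765] [-3.14107190e+00 -8.99703894e-04 -4.85597323e-04]
err now cm [-0.2641507   0.02681084] lid deg -268.62268626754826 w end -0.6561353506924539
[0.5, 0.0] [1.8, 0.1] [2.5, 0.2] [3.2, 0.3] [3.9, 0.5] [4.6, 0.8] [5.2, 1.0] [5.9, 1.3] [6.5, 1.7] [7.1, 2.1] [7.6, 2.5] [8.1, 2.9] [8.6, 3.4] [9.1, 3.8] [9.5, 4.3] [9.9, 4.9] [10.3, 5.4] [10.6, 6.0] [10.9, 6.5] [11.2, 7.1] z -0.0
```

>>> play_rows([
  [[0.9, 0.0, 0, 0, 0, 0, 1], [1.8, 0.1, 0, 0, 0, 0, 1], [2.5, 0.2, 0, 0, 0, 0, 1], [3.2, 0.3, 0, 0, 0, 0, 1], [3.9, 0.5, 0, 0, 0, 0, 1], [4.6, 0.8, 0, 0, 0, 0, 1], [5.2, 1.0, 0, 0, 0, 0, 1], [5.9, 1.3, 0, 0, 0, 0, 1], [6.5, 1.7, 0, 0, 0, 0, 1], [7.1, 2.1, 0, 0, 0, 0, 1], [7.6, 2.5, 0, 0, 0, 0, 1], [8.1, 2.9, 0, 0, 0, 0, 1], [8.6, 3.4, 0, 0, 0, 0, 1], [9.1, 3.8, 0, 0, 0, 0, 1], [9.5, 4.3, 0, 0, 0, 0, 1], [9.9, 4.9, 0, 0, 0, 0, 1]],
])

```text
time_s: 9.07
ee_pos: [0.6558, -0.0097, 0.1959]
eef_rot: [-3.141, -0.001, -0.0]
force: [0.7, 0.1, -0.6]
grip_width: 0.0938
```

```bash
python3 - <<'E'
from h import *
look("side","s7"); o=ctrl.get_obs()
plan(6.3,np.radians(-199),-.91,2,a0=.035,a1=.06)
E
```

```text
side 9.067 [294 185  21  17 286] [ 0.6546 -0.0224] IoU 0.90 theta 34.8 [ 0.6562 -0.0099]
t0 9.1167 [ 0.65613214 -0.01084516  0.19582376] [-3.14130877e+00 -9.31757110e-04 -1.10806346e-03]
err now cm [-0.17044929  0.13937503] lid deg -326.62637099089955 w end -0.5572848022763213
[0.3, 0.3] [0.8, 1.3] [1.1, 1.8] [1.3, 2.4] [1.5, 3.0] [1.7, 3.6] [1.8, 4.2] [1.9, 4.8] [2.0, 5.4] [2.1, 6.0] [2.1, 6.6] [2.0, 7.1] [2.0, 7.7] [1.9, 8.3] [1.8, 8.8] [1.7, 9.4] [1.5, 9.9] [1.4, 10.4] [1.2, 10.9] [0.9, 11.4] z -0.0
```

>>> play_rows([
  [[0.4, 0.7, 0, 0, 0, 0, 1], [0.8, 1.3, 0, 0, 0, 0, 1], [1.1, 1.8, 0, 0, 0, 0, 1], [1.3, 2.4, 0, 0, 0, 0, 1], [1.5, 3.0, 0, 0, 0, 0, 1], [1.7, 3.6, 0, 0, 0, 0, 1], [1.8, 4.2, 0, 0, 0, 0, 1], [1.9, 4.8, 0, 0, 0, 0, 1], [2.0, 5.4, 0, 0, 0, 0, 1], [2.1, 6.0, 0, 0, 0, 0, 1], [2.1, 6.6, 0, 0, 0, 0, 1], [2.0, 7.1, 0, 0, 0, 0, 1], [2.0, 7.7, 0, 0, 0, 0, 1], [1.9, 8.3, 0, 0, 0, 0, 1], [1.8, 8.8, 0, 0, 0, 0, 1], [1.7, 9.4, 0, 0, 0, 0, 1]],
])

```text
time_s: 10.45
ee_pos: [0.6729, -0.1053, 0.1958]
eef_rot: [-3.141, -0.001, -0.001]
force: [-0.1, -0.3, 0.3]
grip_width: 0.094
```

```bash
python3 - <<'E'
from h import *
look("side","s8"); o=ctrl.get_obs()
plan(6.3,np.radians(-199),-.91,2,a0=.035,a1=.06)
E
```

```text
side 10.45 [300 205  23  18 323] [ 0.6697 -0.1198] IoU 0.91 theta -16.8 [ 0.6719 -0.1088]
t0 10.5 [ 0.67276222 -0.10637833  0.1958362 ] [-3.14152425e+00 -9.64453977e-04 -1.78121540e-03]
err now cm [0.05973202 0.14417783] lid deg -376.3225495638807 w end -0.46631781804224953
[-0.1, 0.3] [-0.4, 1.2] [-0.6, 1.7] [-0.9, 2.2] [-1.1, 2.6] [-1.4, 3.1] [-1.7, 3.5] [-2.0, 3.9] [-2.3, 4.3] [-2.6, 4.7] [-3.0, 5.0] [-3.3, 5.4] [-3.7, 5.7] [-4.1, 6.0] [-4.4, 6.3] [-4.8, 6.6] [-5.2, 6.8] [-5.6, 7.0] [-6.0, 7.2] [-6.4, 7.4] z -0.0
```

```bash
python3 - <<'E'
from h import *
plan(10.45,np.radians(-376.5),-.58,2,a0=.035,a1=.055)
E
```

```text
t0 10.5 [ 0.67276222 -0.10637833  0.1958362 ] [-3.14152425e+00 -9.64453977e-04 -1.78121540e-03]
err now cm [0.16886735 0.49586975] lid deg -378.1572685430498 w end -0.4698883735363293
[-0.2, 0.5] [-0.6, 1.5] [-0.8, 2.0] [-1.0, 2.5] [-1.3, 2.9] [-1.6, 3.4] [-1.9, 3.8] [-2.2, 4.2] [-2.5, 4.6] [-2.9, 5.0] [-3.2, 5.3] [-3.6, 5.6] [-4.0, 5.9] [-4.4, 6.2] [-4.8, 6.5] [-5.2, 6.8] [-5.6, 7.0] [-6.0, 7.2] [-6.4, 7.4] [-6.8, 7.6] z -0.0
```

>>> play_rows([
  [[-0.3, 0.9, 0, 0, 0, 0, 1], [-0.6, 1.5, 0, 0, 0, 0, 1], [-0.8, 2.0, 0, 0, 0, 0, 1], [-1.0, 2.5, 0, 0, 0, 0, 1], [-1.3, 2.9, 0, 0, 0, 0, 1], [-1.6, 3.4, 0, 0, 0, 0, 1], [-1.9, 3.8, 0, 0, 0, 0, 1], [-2.2, 4.2, 0, 0, 0, 0, 1], [-2.5, 4.6, 0, 0, 0, 0, 1], [-2.9, 5.0, 0, 0, 0, 0, 1], [-3.2, 5.3, 0, 0, 0, 0, 1], [-3.6, 5.6, 0, 0, 0, 0, 1], [-4.0, 5.9, 0, 0, 0, 0, 1], [-4.4, 6.2, 0, 0, 0, 0, 1], [-4.8, 6.5, 0, 0, 0, 0, 1], [-5.2, 6.8, 0, 0, 0, 0, 1], [-5.6, 7.0, 0, 0, 0, 0, 1], [-6.0, 7.2, 0, 0, 0, 0, 1], [-6.4, 7.4, 0, 0, 0, 0, 1], [-6.8, 7.6, 0, 0, 0, 0, 1]],
])

```text
time_s: 12.17
ee_pos: [0.6042, -0.1824, 0.1958]
eef_rot: [-3.142, -0.001, -0.002]
force: [0.0, -0.5, -0.3]
grip_width: 0.0942
```

```bash
python3 - <<'E'
from h import *
look("side","s9"); o=ctrl.get_obs()
plan(10.45,np.radians(-376.5),-.58,2,a0=.035,a1=.055)
f=cv2.imread("pics/s9.png");cv2.imwrite("pics/s9b.png",cv2.resize(f[130:290,190:360],None,fx=3.5,fy=3.5))
E
```

```text
side 12.167 [279 222  22  19 344] [ 0.6002 -0.1944] IoU 0.90 theta -70.1 [ 0.601  -0.1836]
t0 12.2167 [ 0.6037659  -0.18275464  0.19586229] [ 3.14156257e+00 -8.33558354e-04 -2.04768892e-03]
err now cm [0.15655599 0.04152789] lid deg -429.43270268473754 w end -0.37029821785659345
[-0.3, 0.1] [-1.0, 0.3] [-1.4, 0.4] [-1.8, 0.5] [-2.3, 0.6] [-2.7, 0.7] [-3.1, 0.7] [-3.5, 0.8] [-3.9, 0.8] [-4.3, 0.8] [-4.7, 0.8] [-5.1, 0.7] [-5.5, 0.7] [-5.9, 0.7] [-6.2, 0.6] [-6.6, 0.5] [-7.0, 0.4] [-7.3, 0.3] [-7.7, 0.2] [-8.0, 0.1] z -0.0
```

View pics/s9b.png

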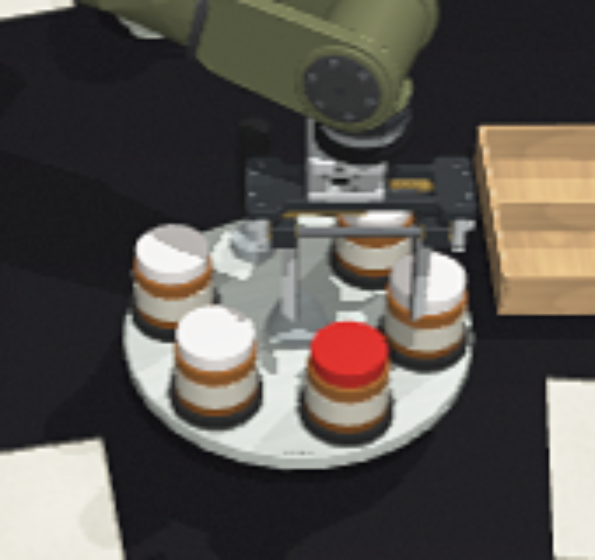

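The tool is centred over the lid at crop (349,350). One more follow leg adds margin.

>>> play_rows([
  [[-0.6, 0.2, 0, 0, 0, 0, 1], [-1.0, 0.3, 0, 0, 0, 0, 1], [-1.4, 0.4, 0, 0, 0, 0, 1], [-1.8, 0.5, 0, 0, 0, 0, 1], [-2.3, 0.6, 0, 0, 0, 0, 1], [-2.7, 0.7, 0, 0, 0, 0, 1], [-3.1, 0.7, 0, 0, 0, 0, 1], [-3.5, 0.8, 0, 0, 0, 0, 1], [-3.9, 0.8, 0, 0, 0, 0, 1], [-4.3, 0.8, 0, 0, 0, 0, 1], [-4.7, 0.8, 0, 0, 0, 0, 1], [-5.1, 0.7, 0, 0, 0, 0, 1], [-5.5, 0.7, 0, 0, 0, 0, 1], [-5.9, 0.7, 0, 0, 0, 0, 1], [-6.2, 0.6, 0, 0, 0, 0, 1], [-6.6, 0.5, 0, 0, 0, 0, 1], [-7.0, 0.4, 0, 0, 0, 0, 1], [-7.3, 0.3, 0, 0, 0, 0, 1]],
])

```text
time_s: 13.72
ee_pos: [0.5303, -0.1855, 0.1958]
eef_rot: [3.142, -0.001, -0.002]
force: [-0.4, -0.7, -0.5]
grip_width: 0.0938
```

```bash
python3 - <<'E'
from h import *
look("side","s10"); print(ctrl.get_obs()["ee_pos"])
E
```

```text
side 13.717 [253 222  22  19 342] [ 0.524  -0.1957] IoU 0.90 theta -109.0 [ 0.5244 -0.1843]
[ 0.53007062 -0.18534557  0.19583229]
```

>>> play_rows([
  [[0, 0, -3, 0, 0, 0, 1], [0, 0, -6, 0, 0, 0, 1], [0, 0, -9, 0, 0, 0, 1], [0, 0, -12, 0, 0, 0, 1], [-3, 3, -12, 0, 0, 0, 1], [-6, 6, -12, 0, 0, 0, 1], [-9, 9, -12, 0, 0, 0, 1], [-12, 12, -12, 0, 0, 0, 1], [-15, 15, -12, 0, 0, 0, 1], [-16, 17, -12, 0, 0, 0, 1], [-16, 17, -12, 0, 0, 0, 1], [-16, 17, -12, 0, 0, 0, 1], [-16, 17, -12, 0, 0, 0, 1], [-16, 17, -12, 0, 0, 0, 1], [-16, 17, -12, 0, 0, 0, 1], [-16, 17, -12, 0, 0, 0, 1], [-16, 17, -12, 0, 0, 0, 1], [-16, 17, -12, 0, 0, 0, 1], [-16, 17, -12, 0, 0, 0, 1], [-16, 17, -12, 0, 0, 0, 1]],
])

```text
time_s: 15.43
ee_pos: [0.3697, -0.355, 0.3157]
eef_rot: [-3.142, -0.001, -0.002]
force: [0.2, 0.2, -0.4]
grip_width: 0.0941
```

>>> play_rows([
  [[0, 0, 0, 0, 0, 0, 1], [0, 0, 0, 0, 0, 0, 1], [0, 0, 0, 0, 0, 0, 1], [0, 0, 0, 0, 0, 0, 1], [0, 0, 0, 0, 0, 0, 1], [0, 0, 0, 0, 0, 0, 1], [0, 0, 0, 0, 0, 0, 1], [0, 0, 0, 0, 0, 0, 1], [0, 0, 0, 0, 0, 0, 1], [0, 0, 0, 0, 0, 0, 1], [0, 0, 0, 0, 0, 0, 1], [0, 0, 0, 0, 0, 0, 1], [0, 0, 0, 0, 0, 0, 1], [0, 0, 0, 0, 0, 0, 1], [0, 0, 0, 0, 0, 0, 1], [0, 0, 0, 0, 0, 0, 1], [0, 0, 0, 0, 0, 0, 1], [0, 0, 0, 0, 0, 0, 1], [0, 0, 0, 0, 0, 0, 1], [0, 0, 0, 0, 0, 0, 1]],
])

```text
time_s: 17.1
ee_pos: [0.3697, -0.355, 0.3157]
eef_rot: [-3.142, -0.001, -0.002]
force: [-0.5, 0.6, -0.3]
grip_width: 0.0941
```

>>> play_rows([
  [[0, 0, 0, 0, 0, 0, 1], [0, 0, 0, 0, 0, 0, 1], [0, 0, 0, 0, 0, 0, 1], [0, 0, 0, 0, 0, 0, 1], [0, 0, 0, 0, 0, 0, 1], [0, 0, 0, 0, 0, 0, 1], [0, 0, 0, 0, 0, 0, 1], [0, 0, 0, 0, 0, 0, 1], [0, 0, 0, 0, 0, 0, 1], [0, 0, 0, 0, 0, 0, 1], [0, 0, 0, 0, 0, 0, 1], [0, 0, 0, 0, 0, 0, 1], [0, 0, 0, 0, 0, 0, 1], [0, 0, 0, 0, 0, 0, 1], [0, 0, 0, 0, 0, 0, 1], [0, 0, 0, 0, 0, 0, 1], [0, 0, 0, 0, 0, 0, 1], [0, 0, 0, 0, 0, 0, 1], [0, 0, 0, 0, 0, 0, 1], [0, 0, 0, 0, 0, 0, 1]],
])

```text
time_s: 18.77
ee_pos: [0.3697, -0.355, 0.3158]
eef_rot: [3.142, -0.001, -0.002]
force: [0.9, 0.1, 0.1]
grip_width: 0.0936
```

>>> play_rows([
  [[0, 0, 0, 0, 0, 0, 1], [0, 0, 0, 0, 0, 0, 1], [0, 0, 0, 0, 0, 0, 1], [0, 0, 0, 0, 0, 0, 1], [0, 0, 0, 0, 0, 0, 1], [0, 0, 0, 0, 0, 0, 1], [0, 0, 0, 0, 0, 0, 1], [0, 0, 0, 0, 0, 0, 1], [0, 0, 0, 0, 0, 0, 1], [0, 0, 0, 0, 0, 0, 1], [0, 0, 0, 0, 0, 0, 1], [0, 0, 0, 0, 0, 0, 1], [0, 0, 0, 0, 0, 0, 1], [0, 0, 0, 0, 0, 0, 1], [0, 0, 0, 0, 0, 0, 1], [0, 0, 0, 0, 0, 0, 1], [0, 0, 0, 0, 0, 0, 1], [0, 0, 0, 0, 0, 0, 1], [0, 0, 0, 0, 0, 0, 1], [0, 0, 0, 0, 0, 0, 1]],
])

```text
time_s: 20.43
ee_pos: [0.3697, -0.355, 0.3158]
eef_rot: [3.142, -0.001, -0.002]
force: [-0.5, 0.5, -0.4]
grip_width: 0.0941
```

>>> play_rows([
  [[0, 0, 0, 0, 0, 0, 1], [0, 0, 0, 0, 0, 0, 1], [0, 0, 0, 0, 0, 0, 1], [0, 0, 0, 0, 0, 0, 1], [0, 0, 0, 0, 0, 0, 1], [0, 0, 0, 0, 0, 0, 1], [0, 0, 0, 0, 0, 0, 1], [0, 0, 0, 0, 0, 0, 1], [0, 0, 0, 0, 0, 0, 1], [0, 0, 0, 0, 0, 0, 1], [0, 0, 0, 0, 0, 0, 1], [0, 0, 0, 0, 0, 0, 1], [0, 0, 0, 0, 0, 0, 1], [0, 0, 0, 0, 0, 0, 1], [0, 0, 0, 0, 0, 0, 1], [0, 0, 0, 0, 0, 0, 1], [0, 0, 0, 0, 0, 0, 1], [0, 0, 0, 0, 0, 0, 1], [0, 0, 0, 0, 0, 0, 1], [0, 0, 0, 0, 0, 0, 1]],
])

```text
time_s: 22.1
ee_pos: [0.3697, -0.355, 0.3157]
eef_rot: [3.142, -0.001, -0.002]
force: [-0.3, 0.1, -0.1]
grip_width: 0.0939
```

>>> play_rows([
  [[0, 0, 0, 0, 0, 0, 1], [0, 0, 0, 0, 0, 0, 1], [0, 0, 0, 0, 0, 0, 1], [0, 0, 0, 0, 0, 0, 1], [0, 0, 0, 0, 0, 0, 1], [0, 0, 0, 0, 0, 0, 1], [0, 0, 0, 0, 0, 0, 1], [0, 0, 0, 0, 0, 0, 1], [0, 0, 0, 0, 0, 0, 1], [0, 0, 0, 0, 0, 0, 1], [0, 0, 0, 0, 0, 0, 1], [0, 0, 0, 0, 0, 0, 1], [0, 0, 0, 0, 0, 0, 1], [0, 0, 0, 0, 0, 0, 1], [0, 0, 0, 0, 0, 0, 1], [0, 0, 0, 0, 0, 0, 1], [0, 0, 0, 0, 0, 0, 1], [0, 0, 0, 0, 0, 0, 1], [0, 0, 0, 0, 0, 0, 1], [0, 0, 0, 0, 0, 0, 1]],
])

```text
time_s: 23.77
ee_pos: [0.3697, -0.355, 0.3157]
eef_rot: [3.142, -0.001, -0.002]
force: [0.3, 1.0, 0.3]
grip_width: 0.0941
```

>>> play_rows([
  [[0, 0, 0, 0, 0, 0, 1], [0, 0, 0, 0, 0, 0, 1], [0, 0, 0, 0, 0, 0, 1], [0, 0, 0, 0, 0, 0, 1], [0, 0, 0, 0, 0, 0, 1], [0, 0, 0, 0, 0, 0, 1], [0, 0, 0, 0, 0, 0, 1], [0, 0, 0, 0, 0, 0, 1], [0, 0, 0, 0, 0, 0, 1], [0, 0, 0, 0, 0, 0, 1], [0, 0, 0, 0, 0, 0, 1], [0, 0, 0, 0, 0, 0, 1], [0, 0, 0, 0, 0, 0, 1], [0, 0, 0, 0, 0, 0, 1], [0, 0, 0, 0, 0, 0, 1], [0, 0, 0, 0, 0, 0, 1], [0, 0, 0, 0, 0, 0, 1], [0, 0, 0, 0, 0, 0, 1], [0, 0, 0, 0, 0, 0, 1], [0, 0, 0, 0, 0, 0, 1]],
])

```text
time_s: 25.43
ee_pos: [0.3697, -0.355, 0.3158]
eef_rot: [3.142, -0.001, -0.002]
force: [-0.7, 0.3, 0.2]
grip_width: 0.0939
```

```bash
python3 - <<'E'
from h import *
look("side","s11"); 
for i in range(10): ctrl.camera("top")
look("side","s12"); print(ctrl.get_obs()["ee_pos"])
E
```

```text
side 25.433 [234 191  17  17 243] [ 0.455  -0.0533] IoU 0.76 theta 163.8 [ 0.4514 -0.0434]
side 25.983 [234 191  17  17 243] [ 0.455  -0.0533] IoU 0.76 theta 163.8 [ 0.4514 -0.0434]
[ 0.36971075 -0.35498714  0.31574268]
```

```bash
python3 - <<'E'
from h import *
A=cv2.imread("pics/s11.png").astype(int)
for i in range(50): c=ctrl.camera("side")
print("mean diff",abs(A-c["frame"])[150:290,210:340].mean(), ctrl.get_obs()["time_s"])
look("side","s13")
E
```

```text
mean diff 0.800915750915751 28.5333
side 28.533 [234 191  17  17 243] [ 0.455  -0.0533] IoU 0.76 theta 163.8 [ 0.4514 -0.0434]
```

View pics/s12.png

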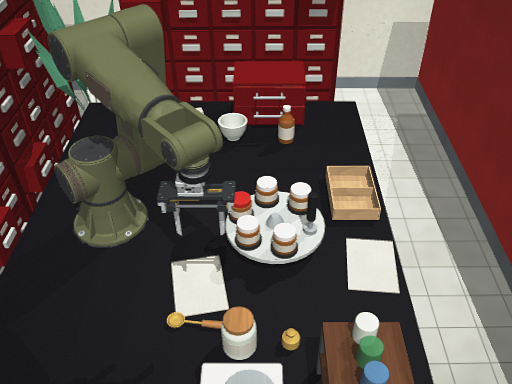

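The carousel stands still, with the red lid at (242,199). The arm is clear and the bystanders are where they were, so I'm handing in.

```bash
python3 -c "
from station import ctrl
print(ctrl.hand_in())"
```

```text
the job is handed in; nothing more can be done
None
```

The free-running check is done and handed in at about 28.6 s on the robot's clock.

- **Push:** I pushed the handle clockwise with closed fingers and released it at about 1.1 rad/s, or one turn in roughly 5.7 s.
- **Following:** The tool followed the red lid from about 5.3 s to 13.7 s, while the carousel slowed from about 1.0 to about 0.4 rad/s. At the six camera checks from 6.3 s on, it was within about 6 mm of the lid centre.
- **Height:** I held the grasp point about 5.6 cm above the lid, so the fingertips themselves were about 3.7 cm above it. The task did not say which of the two should be at 5 cm, so I chose a height between the two readings.
- **Finish:** The arm retreated to (0.37, -0.355, 0.316) and the carousel ran out on its own. Pictures over 3 s showed no movement, and the bystanders looked unmoved.
- **Forces:** Readings between moves stayed around 1 N, within sensor noise.

**Checks that disagreed:** at the first check (5.03 s) the lid was about 5° ahead of my prediction, roughly 1 cm, and the tool was corrected by about 5.3 s. The side-camera lid estimates carry a few millimetres of bias from the visible lid edge. The top camera could not see the lid under the arm.

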